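# Clean down the sample mill and hold its lid for the empty run

## Robot

A 6-joint arm with a two-finger parallel gripper is mounted at the origin on the work surface. World frame = base frame: x ahead of the robot, y to its left, z up, the work surface at z = 0. Lengths are in m, angles in rad, forces in N, time in s.
With the tool pointing down it reaches from about 0.275 to 0.725 m from the base axis. Payload 15.9 kg.
Tool frame: the origin (TCP) lies midway between the tips of the shut fingers; the grasp point (between the pads) lies 19 mm behind it; z points along the fingers, x is the direction in which the jaws open and shut, and the axes are right-handed (so a half turn about z gives the same grasp; the last joint's range is limited). The gripper opens to 85 mm and grips with 20 to 120 N. Pads are 22 mm wide; open, the fingers measure 114 mm over their backs; the gripper's body (76 mm by 85 mm) begins 54 mm behind the grasp point. The pads swing forward as they close: fully open they stand 13 mm farther back than shut.
Start: joints at [0, 0.213, -0.034, 1.323, 0, 1.571], TCP at [0.5, -0, 0.231] pointing down, gripper open.
Joint ranges: [-2.98, 2.98], [-0.74, 1.72], [-1.14, 1.35], [-2.1, 2.04], [-1.57, 1.44], [-3.14, 3.14]. Speed limits (rad/s): [1.89, 1.89, 2.39, 2.57, 3.14, 3.14].

## Interface

Orientations are given as a rotation vector (axis times angle).
In Python, from station import env, capture, models gives the robot as it stands.
- The arm moves only by the tool drive_tool, never from a script. Its argument "targets" is a list of rows, each a list of 7 numbers: the turn, a rotation vector about the world's x, y, z in degrees, then the shift along the world's x, y, z in cm, then the gripper's target within -1 to 1 (shut at 1, half-way at 0, fully open at -1). In form: [[rx, ry, rz, x, y, z, gripper], ...]. A call has exactly 5 rows; each row is the pose to reach, as a shift and turn from the pose commanded when the call began; what a row does not reach only later rows make up. A row lasts 1/12 s, in which the tool goes at most 41.7 mm and 7.16 degrees, less where a joint would pass 70% of its speed; a pose out of reach is approached as far as the arm can. A call with a gripper value outside its range is refused whole. The fingers move at their own pace and stop on an object; "newtons" is the grip in N (left out, the last holds). Time passes only in rows, so rows that repeat a pose let the fingers close, or fill a call up. It gives the time, the measured TCP pose, the force and the opening at its end, in the units of the state.
- env.state(): the state, without advancing time (a new reading comes with each control period).
- capture(name): name is "scene" or "side" or "wrist"; returns a dict with "color" (400x640x3 uint8, red, green, blue), "fx", "fy", "cx", "cy" (pixels), "distortion" ([k1, k2, p1, p2, k3] as OpenCV has them; the pictures are not rectified), "extrinsics" (4x4, takes a point from camera to world coordinates); the wrist camera has in their place "mount" (4x4, takes a point from camera to tool coordinates, whose origin is the TCP and whose axes are the tool frame's). Camera axes: x right, y up, looking along -z (the intrinsics and any distortion apply to the point x, -y, -z); pixel columns grow to the right and rows downward; lengths in m; the calibration is good to about 2 mm. A picture is of the moment at which its call begins: read the wrist's pose just before it. There is no depth.
- env.finish_job(): hands the job in, once; it reports no verdict.
Trained networks look in a picture, given as the dict that the camera call returned (one of the last four; its "shot" number tells which), for a name from the list of things; names that differ only in an ending like _2 or _b are one class to them, and where a whole thing is asked for, a point or a joint stands for the part that bears it (a point fixed in the world has none). Each returns a list of dicts, best first, with "conf" (0 to 1); they miss things now and then, are a little off and sometimes report something else, mostly with a low value. They report only what shows in the picture. A call takes as long as a camera call. They do not tell look-alikes from the thing itself.
- models.search_frame(target, picture): "position" ([x, y, z] in m, in world coordinates, good to about 4 mm: the middle of the surface that is visible of it).
- models.cut_out(target, picture): "region" (400x640 bool, what is visible of it).
- models.tip_of(target, picture): "position" ([x, y, z] in m, in world coordinates, good to about 4 mm: a listed point, or the origin of a listed thing).
The state is a dict: "time": time; "qpos": joint angles; "joint_velocities": joint speeds; "tau": joint torques, N m; "eef_pos": TCP position; "eef_rot": TCP orientation; "wrist_force": force on the tool from outside, world axes, zero at the start; "ft_torque": the same for the moment, N m; "grip_width": finger opening in m.
Only numpy, scipy, OpenCV 4.12 (cv2) and the standard library are available. Lean on these libraries where they do the work, as an engineer would, in place of code of your own. Each camera call takes 0.05 s, during which the arm holds its last target. There are 200 camera calls.

## Task

Clean down the sample mill: take the jar brush out of its pot, scrub the open grinding cup with at least three full strokes, each going down to just above the blade and back up until the brush's tip is near the rim, and stand the brush back in its pot. Then set the lid squarely over the cup and press it down by its knob against the sprung collar to about 6 mm of travel, far enough to close the run switch but not jammed against the stop at 9 mm, and finish while holding it there (the mill runs only while the lid is held). Leave the bottle, the jar and the tube rack where they stand.

Things in the scene. Friction and masses are not known exactly. Their poses are not given: they have to be found in the camera images.
- cup_floor (a point): Centre of the inner floor of the mill's grinding cup, 70 mm above the bench; z up. The mill is a white round motor base fixed to the bench, 122 mm across at the foot, with an open steel cup in its top, 70 mm deep and 68 mm wide inside (64 mm at the mouth). A flat blade on a hub stands on the floor; its top is 14 mm above the floor.
- cup_rim (a point): Centre of the cup's mouth at rim height, 140 mm above the bench. The rim stands 12 mm proud of the black collar round it; it is 74 mm wide outside, tapering to 70 mm at the top.
- collar_top (a point): Centre of the top face of the sprung black collar (76 mm inside, 96 mm outside) round the cup. Up, it lies 128 mm above the bench, 12 mm below the rim; it moves down with its joint.
- run_collar (a joint): Downward travel of the sprung collar in m: 0 up, 0.009 hard on its stop. It takes about 3 N to start it moving, 7.4 N at 0.006 and 9.5 N at 0.009 (700 N per m). The weight of the lid alone does not move it. The run switch is closed from 0.0045.
- lid_knob (a point): Centre of the lid's knob, an upright black cylinder 30 mm thick, 28 mm tall; it is 45 mm above the lid's lower edge, the knob's top 58 mm. The lid: round, 87 mm across, black skirt 79 mm wide inside, clear flat window with 26 mm free depth under it; about 90 g. It starts on the bench, skirt down. On the mill the skirt goes over the cup's rim and its edge rests on the collar.
- lid_base (a point): Centre of the lid's lower edge, 45 mm below the knob's centre; z is the lid's upward axis.
- brush_grip (a point): Point on the handle to grip, 155 mm above the brush's tip. The brush stands upright: round grey handle 16 mm thick from 100 to 190 mm above the tip, thin wire stem, round white bristle head 60 mm long, 66 mm across. The bristles give; the stiff core is 52 mm across with a flat end. About 70 g.
- brush_tip (a point): Centre of the lower, flat end of the brush's head; z points along the handle.
- pot_floor (a point): Centre of the inner floor of the brush pot: a steel pot fixed to the bench, 80 mm across, 75 mm high, 72 mm wide inside; the floor is 6 mm above the bench. The brush stands in it head down and handle up, its tip on the floor.
- reagent_bottle: Glass reagent bottle with a blue cap, 80 mm across and 170 mm high; origin at the centre of its underside. To be left alone.
- reagent_jar: White plastic jar, 76 mm across and 120 mm high; origin at the centre of its underside. To be left alone.
- tube_rack: White rack with capped tubes, 70 by 150 mm and 70 mm high; origin at the centre of its underside. To be left alone.
Mind the look-alikes: they are no part of the job. What is shaped like the part that bears brush_grip but purple is not meant.

How it is judged:
On the way, in this order (a step that is already met when the one before it is completed fails the run):
1. the brush, held in the gripper, is down in the cup to just above the blade (tip within 25 mm of the floor, 12 mm of the axis) (horizontal distance between brush_tip and cup_floor below 0.012 m and z of brush_tip in the frame of cup_floor below 0.025 m and contact force between the fingers and brush above 0.2 N).
2. the brush is drawn up until its tip is near the rim (48 to 85 mm above the floor) (horizontal distance between brush_tip and cup_floor below 0.012 m and z of brush_tip in the frame of cup_floor between 0.048 and 0.085 m).
3. down to just above the blade a second time (all of step 1).
4. up to near the rim again (all of step 2).
5. down a third time (all of step 3).
6. up a third time (all of step 4).
7. the brush stands in its pot again, let go (horizontal distance between brush_tip and pot_floor below 0.012 m and z of brush_tip in the frame of pot_floor below 0.006 m and angle between brush_tip's own z axis and vertical below 0.25 rad and contact force between the fingers and brush below 0.1 N), for 0.2 s.
At the end, for the whole second after the job is handed in: The gripper holds the lid level over the cup (5 mm, 4 degrees), the collar pressed down 4.5 to 8.3 mm, at rest, through the last second; the brush stands let go in its pot (12 mm from centre, on the floor, under 14 degrees); bottle, jar and rack within 30 mm of their starts (all of step 7 and value of joint run_collar between 0.0045 and 0.0083 m and contact force between lid and run_collar above 3 N and contact force between the fingers and lid above 2 N and horizontal distance between lid_base and cup_rim below 0.005 m and angle between lid_base's own z axis and vertical below 0.07 rad and linear speed of each of lid, brush below 0.01 m/s and distance of each of reagent_bottle, reagent_jar, tube_rack from where it was at the start of the episode below 0.03 m); the arm keeps its last pose, push and grip.
It fails at once if the bottle, the jar or the tube rack is displaced by more than 30 mm or tipped (distance of any of reagent_bottle, reagent_jar, tube_rack from where it was at the start of the episode above 0.03 m or angle between any of reagent_bottle, reagent_jar, tube_rack's own z axis and vertical above 0.4 rad).
It also fails if it takes over 67 s, if anything falls off the work surface, if the arm or the gripper's body presses on something with over 40 N, if the wrist force passes 120 N, or if a joint passes its speed limit or range.

## Working session

There is one attempt and no reset: what is moved stays moved. The work goes in short steps, Python scripts to look and compute and a tool call to move; the robot and the scene stay as the last step left them, time stands still between calls to the robot, and variables do not carry over. Pictures are saved under pics/ and viewed, about 8 in all and at most 12, crops included, and the job is handed in when it is done.

Besides the shell and the picture viewer there is one more tool, called by a JSON object that holds its "api" and its "payload". drive_tool: Moves the arm, as the interface text tells. Its arguments: {"type":"object","properties":{"targets":{"type":"array"},"newtons":{"type":"number"}},"required":["targets"]}

```bash
mkdir -p pics; python3 - <<'E'
from station import env, capture, models
import cv2, numpy as np
s=env.state(); print(s['time'],s['eef_pos'],s['eef_rot'],s['grip_width'])
ims=[]
for n in ['scene','side']:
    p=capture(n); ims.append(p['color'])
    print(n,'cam',np.round(p['extrinsics'][:3,3],3) if hasattr(p['extrinsics'],'shape') else p['extrinsics'])
    for t in ['cup_rim','collar_top','cup_floor','lid_knob','lid_base','brush_grip','brush_tip','pot_floor','reagent_bottle','reagent_jar','tube_rack']:
        r=models.tip_of(t,p)
        print(t,[(np.round(q['position'],3).tolist(),round(q['conf'],2)) for q in r[:3]])
    cv2.imwrite(f'pics/{n}0.png',p['color'][:,:,::-1])
print(env.state()['time'])
E
```

```text
0.0 [4.99647417e-01 6.90943850e-06 2.30798951e-01] [ 3.14158622e+00  1.72326579e-05 -1.84397652e-03] 0.08520257761824866
scene cam [ 1.113 -0.464  0.821]
cup_rim [([0.515, -0.047, 0.144], 0.7)]
collar_top []
cup_floor [([0.51, -0.053, 0.07], 0.72)]
lid_knob [([0.44, -0.31, 0.045], 0.81)]
lid_base [([0.444, -0.309, -0.0], 0.63), ([0.532, 0.532, 0.002], 0.23)]
brush_grip [([0.336, 0.329, 0.152], 0.8), ([0.51, -0.052, 0.072], 0.72), ([0.442, 0.438, 0.155], 0.69)]
brush_tip [([0.44, 0.44, 0.001], 0.92), ([0.449, 0.327, 0.008], 0.79), ([0.335, 0.323, -0.001], 0.79)]
pot_floor [([0.451, 0.322, 0.004], 0.77)]
reagent_bottle [([0.529, 0.533, 0.003], 0.96)]
reagent_jar [([0.757, 0.158, 0.002], 0.83)]
tube_rack [([0.726, -0.205, -0.003], 0.6)]
side cam [ 0.422 -1.16   0.93 ]
cup_rim [([0.517, -0.049, 0.143], 0.75), ([0.511, -0.048, 0.066], 0.68)]
collar_top [([0.515, -0.049, 0.125], 0.54)]
cup_floor [([0.512, -0.052, 0.071], 0.7)]
lid_knob [([0.446, -0.307, 0.046], 0.76)]
lid_base [([0.441, -0.311, -0.0], 0.82), ([0.452, 0.32, 0.009], 0.59)]
brush_grip [([0.332, 0.321, 0.157], 0.69), ([0.445, 0.433, 0.153], 0.61), ([0.454, 0.324, 0.158], 0.48)]
brush_tip [([0.334, 0.322, -0.001], 0.9), ([0.444, 0.439, 0.002], 0.57), ([0.454, 0.322, 0.006], 0.47)]
pot_floor [([0.452, 0.319, 0.007], 0.86)]
reagent_bottle [([0.452, 0.321, 0.003], 0.71), ([0.533, 0.534, -0.0], 0.57), ([0.511, -0.049, 0.067], 0.57)]
reagent_jar [([0.762, 0.155, -0.001], 0.78)]
tube_rack [([0.722, -0.205, -0.004], 0.96)]
1.2
```

View pics/scene0.png

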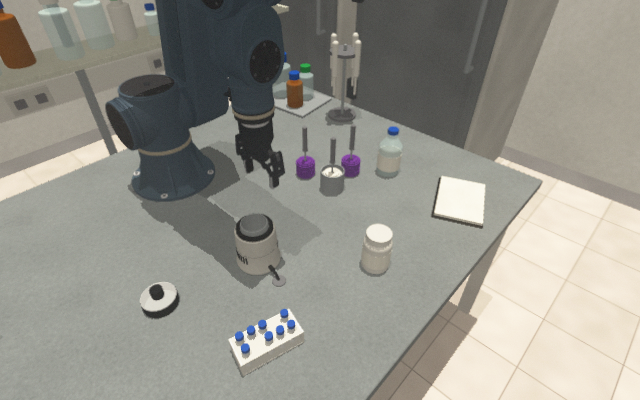

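View pics/side0.png

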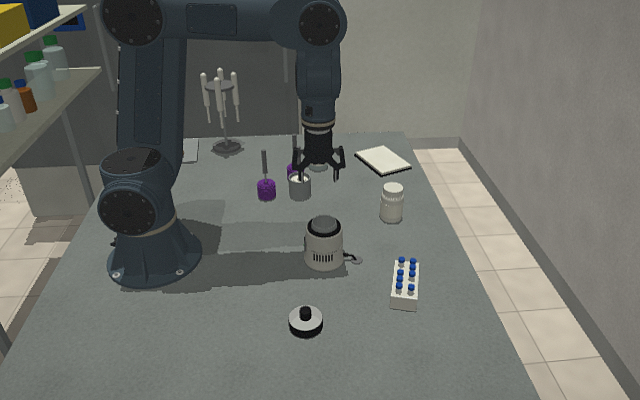

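```bash
python3 - <<'E'
import cv2
a=cv2.imread('pics/scene0.png')[110:210,270:420]
cv2.imwrite('pics/crop.png',cv2.resize(a,None,fx=5,fy=5,interpolation=cv2.INTER_CUBIC))
E
```

```text
(no output)
```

View pics/crop.png

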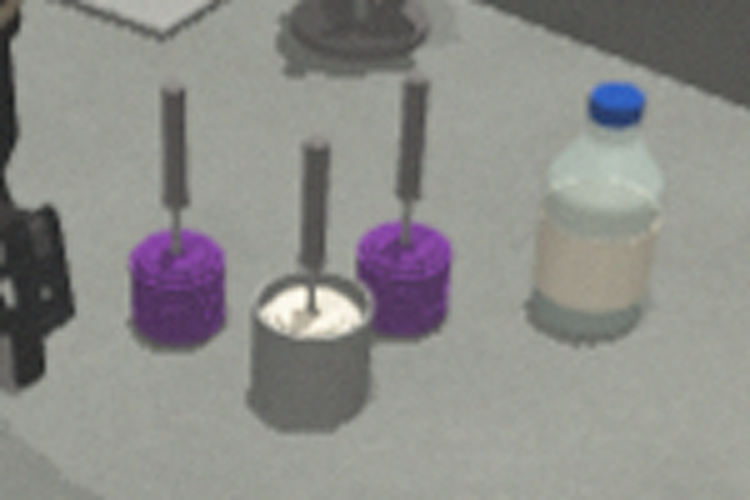

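{"api": "drive_tool", "payload": {"targets": [[0,0,0,-0.5,4,0.5,-1],[0,0,0,-1.5,8,0.9,-1],[0,0,0,-2,12,0.9,-1],[0,0,0,-2.5,16,0.9,-1],[0,0,0,-3,20,0.9,-1]]}}

```text
time: 1.62
eef_pos: [0.4694, 0.2018, 0.2406]
eef_rot: [-3.141, 0.001, -0.001]
wrist_force: [1.0, -0.5, 1.1]
grip_width: 0.0857
```

The candidates in the scene picture are brushes at (305,160), (351,155) and (333,170). The first two have purple bristles and stand on the bench, so they are look-alikes. The third has white bristles and stands in the steel pot, so it is the one meant. The mill is at (257,240) and the lid at (159,297).

{"api": "drive_tool", "payload": {"targets": [[0,0,0,-0.5,4,0,-1],[0,0,0,-1.5,8,0,-1],[0,0,0,-1.7,11,0,-1],[0,0,0,-1.7,12,0,-1],[0,0,0,-1.7,12,0,-1]]}}

```text
time: 2.03
eef_pos: [0.4524, 0.3222, 0.2398]
eef_rot: [3.142, 0.005, -0.001]
wrist_force: [0.5, 0.7, 0.6]
grip_width: 0.0853
```

```bash
cat > h.py <<'E'
from station import env, capture, models
import cv2, numpy as np
from scipy.spatial.transform import Rotation as R
def wcam(p,s):
    T=np.eye(4); T[:3,:3]=R.from_rotvec(s['eef_rot']).as_matrix(); T[:3,3]=s['eef_pos']
    return T@np.array(p['mount'])
def proj(p,E,X):
    Xc=(np.linalg.inv(E)@np.r_[X,1])[:3]; Xc=Xc*[1,-1,-1]
    K=np.array([[p['fx'],0,p['cx']],[0,p['fy'],p['cy']],[0,0,1]])
    return cv2.projectPoints(Xc.reshape(1,3),np.zeros(3),np.zeros(3),K,np.array(p['distortion']))[0].ravel()
def unproj(p,E,uv,z):
    K=np.array([[p['fx'],0,p['cx']],[0,p['fy'],p['cy']],[0,0,1]])
    x,y=cv2.undistortPoints(np.array([[uv]],float),K,np.array(p['distortion'])).ravel()
    d=E[:3,:3]@[x,-y,-1]; o=E[:3,3]
    return o+d*(z-o[2])/d[2]
E
python3 - <<'E'
from h import *
s=env.state(); p=capture('wrist'); E=wcam(p,s)
print(s['eef_pos'],E[:3,3])
for t in ['brush_grip','brush_tip','pot_floor']:
    print(t,[(np.round(q['position'],4).tolist(),round(q['conf'],2)) for q in models.tip_of(t,p)])
for X in [(.452,.322,.196),(.452,.322,.161)]: print(proj(p,E,X))
cv2.imwrite('pics/w1.png',p['color'][:,:,::-1])
E
```

```text
[0.4524413  0.32219466 0.23979386] [0.45196942 0.4019139  0.38242877]
brush_grip [([0.3312, 0.3215, 0.1542], 0.82), ([0.448, 0.3264, 0.1619], 0.81), ([0.44, 0.442, 0.1589], 0.56)]
brush_tip [([0.3307, 0.3228, 0.0015], 0.97)]
pot_floor []
[319.00764354 227.97053193]
[319.07029882 210.91858262]
```

View pics/w1.png

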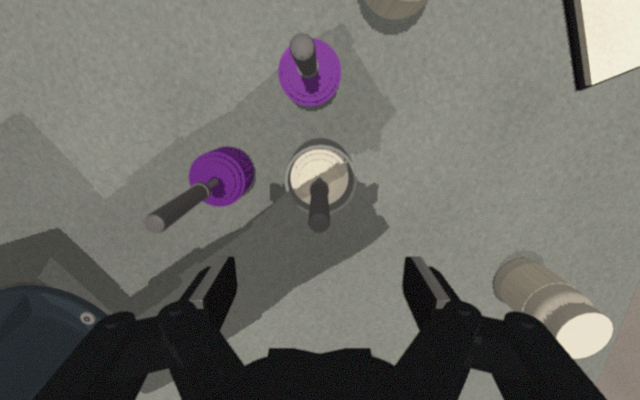

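The wrist picture shows the white-bristle brush between the jaws with its handle top at (319,222), about 3 mm to +y of the prediction. The purple brushes at (222,178) and (310,72) are clear of the jaws. I'm descending.

{"api": "drive_tool", "payload": {"targets": [[0,0,0,0,0.2,-3,-1],[0,0,0,0,0.2,-6,-1],[0,0,0,0,0.2,-8.5,-1],[0,0,0,0,0.2,-9.8,-0.6],[0,0,0,0,0.2,-9.8,0]], "newtons": 40}}

```text
time: 2.65
eef_pos: [0.452, 0.3198, 0.1397]
eef_rot: [3.139, -0.003, -0.005]
wrist_force: [0.3, 0.1, -0.2]
grip_width: 0.0639
```

{"api": "drive_tool", "payload": {"targets": [[0,0,0,0,0,0,1],[0,0,0,0,0,0,1],[0,0,0,0,0,0,1],[0,0,0,0,0,0,1],[0,0,0,0,0,0,1]], "newtons": 40}}

```text
time: 3.07
eef_pos: [0.4533, 0.3224, 0.1436]
eef_rot: [-3.14, -0.0, -0.002]
wrist_force: [-2.7, -0.6, 8.8]
grip_width: 0.015
```

{"api": "drive_tool", "payload": {"targets": [[0,0,0,0,0,1,1],[0,0,0,0,0,4.5,1],[0,0,0,0,0,8.5,1],[0,0,0,0,0,12.5,1],[0,0,0,0,0,16,1]]}}

```text
time: 3.48
eef_pos: [0.4527, 0.3218, 0.3061]
eef_rot: [-3.14, -0.0, -0.003]
wrist_force: [0.4, 1.4, -0.5]
grip_width: 0.0147
```

```bash
python3 - <<'E'
from h import *
s=env.state(); print({k:np.round(s[k],4) for k in ['time','eef_pos','eef_rot','wrist_force','grip_width']})
for n in ['scene','side']:
    p=capture(n)
    for t in ['brush_grip','brush_tip','cup_rim','collar_top','pot_floor']:
        print(n,t,[(np.round(q['position'],4).tolist(),round(q['conf'],2)) for q in models.tip_of(t,p)])
    cv2.imwrite(f'pics/{n}1.png',p['color'][:,:,::-1])
a=cv2.resize(p['color'][100:250,220:420],None,fx=4,fy=4,interpolation=cv2.INTER_CUBIC); cv2.imwrite('pics/s1c.png',a[:,:,::-1])
E
```

```text
{'time': np.float64(3.4833), 'eef_pos': array([0.4527, 0.3218, 0.3061]), 'eef_rot': array([-3.1404e+00, -1.0000e-04, -3.1000e-03]), 'wrist_force': array([ 0.3719,  1.359 , -0.4902]), 'grip_width': np.float64(0.0147)}
scene brush_grip [([0.3359, 0.3287, 0.1521], 0.77), ([0.4532, 0.3294, 0.3215], 0.73), ([0.4447, 0.4388, 0.1532], 0.59), ([0.4446, -0.3109, 0.0023], 0.18)]
scene brush_tip [([0.4513, 0.3273, 0.175], 0.98), ([0.4377, 0.4359, 0.0038], 0.96), ([0.3318, 0.3228, 0.0009], 0.93)]
scene cup_rim [([0.5126, -0.0475, 0.143], 0.97)]
scene collar_top [([0.5122, -0.045, 0.1262], 0.58)]
scene pot_floor [([0.4542, 0.3257, 0.0035], 0.56), ([0.4416, -0.3116, 0.0446], 0.51)]
side brush_grip [([0.4528, 0.3248, 0.3176], 0.8), ([0.3324, 0.321, 0.1571], 0.58)]
side brush_tip [([0.3333, 0.3213, 0.0006], 0.86), ([0.4519, 0.3204, 0.1635], 0.73), ([0.4427, 0.4399, -0.0011], 0.7)]
side cup_rim [([0.5163, -0.0476, 0.1431], 0.89)]
side collar_top [([0.5162, -0.0494, 0.1267], 0.65)]
side pot_floor [([0.4532, 0.3194, 0.0054], 0.86)]
```

View pics/s1c.png

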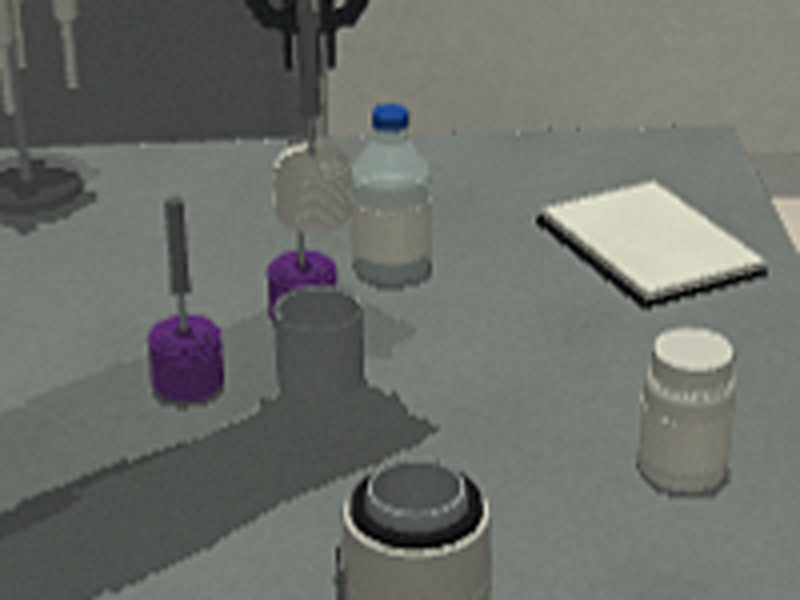

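The side picture shows the brush held upright above its pot, with the head at about (315,185) of the crop. The mill's mouth is at (417,487) of the crop. I'm moving over the cup.

{"api": "drive_tool", "payload": {"targets": [[0,0,0,0.5,-3,0,1],[0,0,0,1,-7,0,1],[0,0,0,1.6,-11,0,1],[0,0,0,2.3,-15,0,1],[0,0,0,3,-19,0,1]]}}

```text
time: 4.5
eef_pos: [0.4827, 0.1303, 0.3022]
eef_rot: [3.142, 0.001, -0.0]
wrist_force: [0.9, -0.1, -0.7]
grip_width: 0.015
```

{"api": "drive_tool", "payload": {"targets": [[0,0,0,0.6,-4,0,1],[0,0,0,1.3,-8,0,1],[0,0,0,2,-12,0,1],[0,0,0,2.6,-16,0,1],[0,0,0,3.1,-18.1,0,1]]}}

```text
time: 4.92
eef_pos: [0.5138, -0.0527, 0.3022]
eef_rot: [3.141, -0.003, -0.0]
wrist_force: [1.1, 1.5, -0.5]
grip_width: 0.0147
```

{"api": "drive_tool", "payload": {"targets": [[0,0,0,0,0,0,1],[0,0,0,0,0,0,1],[0,0,0,0,0,0,1],[0,0,0,0,0,0,1],[0,0,0,0,0,0,1]]}}

```text
time: 5.33
eef_pos: [0.5139, -0.048, 0.3024]
eef_rot: [-3.142, -0.002, -0.0]
wrist_force: [-0.0, 0.4, 0.0]
grip_width: 0.0147
```

```bash
python3 - <<'E'
from h import *
s=env.state(); print({k:np.round(s[k],4) for k in ['time','eef_pos','eef_rot','wrist_force','grip_width']})
c=[]
for n in ['scene','side']:
    p=capture(n)
    for t in ['brush_grip','brush_tip','cup_rim']:
        print(n,t,[(np.round(q['position'],4).tolist(),round(q['conf'],2)) for q in models.tip_of(t,p)])
    u,v=map(int,proj(p,np.array(p['extrinsics']),(.514,-.049,.16)))
    c.append(cv2.resize(p['color'][v-60:v+40,u-40:u+40],None,fx=5,fy=5,interpolation=cv2.INTER_CUBIC))
cv2.imwrite('pics/c2.png',np.hstack(c)[:,:,::-1])
E
```

```text
{'time': np.float64(5.3333), 'eef_pos': array([ 0.5139, -0.048 ,  0.3024]), 'eef_rot': array([-3.1415e+00, -2.3000e-03, -1.0000e-04]), 'wrist_force': array([-0.0356,  0.3754,  0.0063]), 'grip_width': np.float64(0.0147)}
scene brush_grip [([0.5171, -0.0458, 0.3209], 0.8), ([0.3379, 0.33, 0.1539], 0.67), ([0.4435, 0.4393, 0.1564], 0.57)]
scene brush_tip [([0.4409, 0.4361, 0.0013], 0.9), ([0.5126, -0.0448, 0.1646], 0.7), ([0.3311, 0.3212, 0.0002], 0.58)]
scene cup_rim [([0.5139, -0.0488, 0.1458], 0.7)]
side brush_grip [([0.5156, -0.046, 0.3187], 0.89), ([0.4432, 0.4331, 0.1522], 0.57)]
side brush_tip [([0.5143, -0.048, 0.1654], 0.87), ([0.4428, 0.4381, 0.0018], 0.81), ([0.3312, 0.3232, 0.001], 0.69)]
side cup_rim [([0.5138, -0.0525, 0.1413], 0.65)]
```

View pics/c2.png

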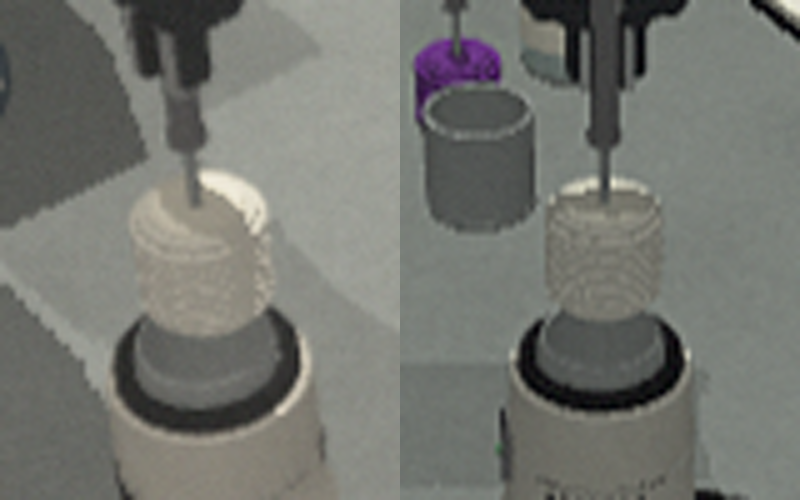

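The crop shows the brush head centred over the mill's mouth in both views, to within a pixel or two. First stroke down.

{"api": "drive_tool", "payload": {"targets": [[0,0,0,0,-0.2,-1.5,1],[0,0,0,0,-0.2,-3,1],[0,0,0,0,-0.2,-4.5,1],[0,0,0,0,-0.2,-6,1],[0,0,0,0,-0.2,-7,1]]}}

```text
time: 6.15
eef_pos: [0.5135, -0.051, 0.2309]
eef_rot: [-3.141, 0.0, 0.002]
wrist_force: [0.0, 0.3, -1.1]
grip_width: 0.0152
```

{"api": "drive_tool", "payload": {"targets": [[0,0,0,0,0,-0.5,1],[0,0,0,0,0,-0.7,1],[0,0,0,0,0,-0.7,1],[0,0,0,0,0,-0.7,1],[0,0,0,0,0,-0.7,1]]}}

```text
time: 6.57
eef_pos: [0.5144, -0.051, 0.226]
eef_rot: [3.141, -0.0, 0.002]
wrist_force: [-1.0, 0.1, -0.9]
grip_width: 0.0153
```

```bash
python3 - <<'E'
from h import *
s=env.state(); print({k:np.round(s[k],4) for k in ['time','eef_pos','eef_rot','wrist_force','grip_width']})
c=[]
for n in ['scene','side']:
    p=capture(n)
    for t in ['brush_grip']:
        print(n,t,[(np.round(q['position'],4).tolist(),round(q['conf'],2)) for q in models.tip_of(t,p)])
E
```

```text
{'time': np.float64(6.5667), 'eef_pos': array([ 0.5144, -0.051 ,  0.226 ]), 'eef_rot': array([ 3.1415e+00, -0.0000e+00,  1.7000e-03]), 'wrist_force': array([-0.9611,  0.0789, -0.9421]), 'grip_width': np.float64(0.0153)}
scene brush_grip [([0.4446, 0.439, 0.1548], 0.82), ([0.3363, 0.3281, 0.1513], 0.63), ([0.7567, 0.1578, 0.0012], 0.19)]
side brush_grip [([0.3339, 0.3243, 0.1535], 0.8), ([0.5152, -0.0507, 0.2444], 0.66), ([0.4408, 0.4346, 0.153], 0.66), ([0.5317, 0.5357, -0.0002], 0.3)]
```

{"api": "drive_tool", "payload": {"targets": [[0,0,0,0,0,-0.1,1],[0,0,0,0,0,-0.2,1],[0,0,0,0,0,-0.2,1],[0,0,0,0,0,-0.2,1],[0,0,0,0,0,-0.2,1]]}}

```text
time: 7.18
eef_pos: [0.514, -0.051, 0.2233]
eef_rot: [-3.142, -0.0, 0.0]
wrist_force: [-0.0, -0.0, -0.8]
grip_width: 0.0151
```

{"api": "drive_tool", "payload": {"targets": [[0,0,0,0,0,1.5,1],[0,0,0,0,0,3.2,1],[0,0,0,0,0,4.6,1],[0,0,0,0,0,4.9,1],[0,0,0,0,0,4.9,1]]}}

```text
time: 7.6
eef_pos: [0.5145, -0.0511, 0.2729]
eef_rot: [3.141, -0.0, 0.002]
wrist_force: [0.2, 0.1, -1.8]
grip_width: 0.0149
```

```bash
python3 - <<'E'
from h import *
s=env.state(); print({k:np.round(s[k],4) for k in ['time','eef_pos','eef_rot','wrist_force','grip_width']})
for n in ['scene','side','scene','side']:
    p=capture(n)
    print(n,[np.round(q['position'],4).tolist() for q in models.tip_of('brush_grip',p)])
E
```

```text
{'time': np.float64(7.6), 'eef_pos': array([ 0.5145, -0.0511,  0.2729]), 'eef_rot': array([ 3.1414e+00, -0.0000e+00,  2.5000e-03]), 'wrist_force': array([ 0.2053,  0.0711, -1.8378]), 'grip_width': np.float64(0.0149)}
scene [[0.4411, 0.4378, 0.1558], [0.336, 0.3279, 0.1515], [0.5144, -0.0474, 0.2902]]
side [[0.5162, -0.0485, 0.2876], [0.4411, 0.431, 0.1539]]
scene [[0.4428, 0.4392, 0.1545], [0.3373, 0.329, 0.1528], [0.5142, -0.0463, 0.2885], [0.4413, -0.3094, 0.0437]]
side [[0.4448, 0.4369, 0.1545], [0.5133, -0.0485, 0.2869], [0.332, 0.3234, 0.1553], [0.4471, -0.3087, 0.0463]]
```

{"api": "drive_tool", "payload": {"targets": [[0,0,0,0,0,-1.5,1],[0,0,0,0,0,-3.2,1],[0,0,0,0,0,-4.6,1],[0,0,0,0,0,-4.9,1],[0,0,0,0,0,-4.9,1]]}}

```text
time: 8.42
eef_pos: [0.5136, -0.051, 0.2228]
eef_rot: [-3.141, 0.0, 0.002]
wrist_force: [0.1, -0.3, -1.0]
grip_width: 0.0151
```

{"api": "drive_tool", "payload": {"targets": [[0,0,0,0,0,0,1],[0,0,0,0,0,1.7,1],[0,0,0,0,0,3.4,1],[0,0,0,0,0,4.9,1],[0,0,0,0,0,4.9,1]]}}

```text
time: 8.83
eef_pos: [0.5152, -0.0511, 0.2758]
eef_rot: [3.141, 0.0, 0.007]
wrist_force: [0.7, 0.5, -0.2]
grip_width: 0.0148
```

{"api": "drive_tool", "payload": {"targets": [[0,0,0,0,0,0,1],[0,0,0,0,0,-1.7,1],[0,0,0,0,0,-3.4,1],[0,0,0,0,0,-4.9,1],[0,0,0,0,0,-4.9,1]]}}

```text
time: 9.25
eef_pos: [0.5129, -0.0509, 0.2205]
eef_rot: [-3.141, -0.0, 0.005]
wrist_force: [-0.2, -0.7, -1.2]
grip_width: 0.0147
```

{"api": "drive_tool", "payload": {"targets": [[0,0,0,0,0,0,1],[0,0,0,0,0,0,1],[0,0,0,0,0,1.7,1],[0,0,0,0,0,3.4,1],[0,0,0,0,0,4.9,1]]}}

```text
time: 9.67
eef_pos: [0.5141, -0.051, 0.2737]
eef_rot: [3.142, 0.0, 0.001]
wrist_force: [-0.2, -0.1, -0.0]
grip_width: 0.0148
```

{"api": "drive_tool", "payload": {"targets": [[0,0,0,0,0,0,1],[0,0,0,0,0,0,1],[0,0,0,0,0,0,1],[0,0,0,0,0,1.5,1],[0,0,0,0,0,3.4,1]]}}

```text
time: 10.08
eef_pos: [0.513, -0.0509, 0.3048]
eef_rot: [-3.141, -0.0, 0.006]
wrist_force: [0.4, -0.9, -1.0]
grip_width: 0.015
```

```bash
python3 - <<'E'
from h import *
s=env.state(); print({k:np.round(s[k],4) for k in ['time','eef_pos','eef_rot','wrist_force','grip_width']})
for n in ['scene','side','scene','side']:
    p=capture(n)
    for t in ['brush_grip','brush_tip','pot_floor']:print(n,t,[np.round(q['position'],4).tolist() for q in models.tip_of(t,p)])
E
```

```text
{'time': np.float64(10.0833), 'eef_pos': array([ 0.513 , -0.0509,  0.3048]), 'eef_rot': array([-3.1412, -0.    ,  0.0059]), 'wrist_force': array([ 0.3812, -0.9404, -0.9854]), 'grip_width': np.float64(0.015)}
scene brush_grip [[0.4402, 0.4364, 0.1538], [0.5153, -0.0466, 0.3201], [0.336, 0.3284, 0.1533]]
scene brush_tip [[0.3359, 0.3249, -0.0008], [0.5102, -0.0421, 0.1708], [0.4422, 0.4371, 0.0003]]
scene pot_floor []
side brush_grip [[0.515, -0.0485, 0.3252], [0.4438, 0.4338, 0.1512], [0.3311, 0.321, 0.1556]]
side brush_tip [[0.3312, 0.3212, -0.0011], [0.5122, -0.0483, 0.1693], [0.4405, 0.4379, 0.0027]]
side pot_floor [[0.4543, 0.3205, 0.006]]
scene brush_grip [[0.5132, -0.0468, 0.3236], [0.3378, 0.3259, 0.1503], [0.4456, 0.4376, 0.1554]]
scene brush_tip [[0.4401, 0.437, 0.0004], [0.333, 0.3212, 0.0017], [0.5108, -0.0439, 0.1712], [0.5108, -0.0516, 0.072]]
scene pot_floor [[0.4512, 0.3235, 0.0032]]
side brush_grip [[0.5169, -0.0479, 0.3234], [0.3308, 0.3215, 0.1569], [0.4402, 0.4354, 0.15]]
side brush_tip [[0.4444, 0.4376, 0.0001], [0.3315, 0.3186, -0.0003], [0.512, -0.0476, 0.1683]]
side pot_floor [[0.4515, 0.3219, 0.007]]
```

{"api": "drive_tool", "payload": {"targets": [[0,0,0,-0.5,3,0,1],[0,0,0,-1,7,0,1],[0,0,0,-1.6,11,0,1],[0,0,0,-2.3,15,0,1],[0,0,0,-3,19,0,1]]}}

```text
time: 11.3
eef_pos: [0.4834, 0.1406, 0.3064]
eef_rot: [-3.141, 0.001, -0.001]
wrist_force: [-0.5, -0.2, -1.2]
grip_width: 0.015
```

{"api": "drive_tool", "payload": {"targets": [[0,0,0,-0.6,4,0,1],[0,0,0,-1.3,8,0,1],[0,0,0,-2,12,0,1],[0,0,0,-2.6,16,0,1],[0,0,0,-3.1,18.3,0,1]]}}

```text
time: 11.72
eef_pos: [0.4518, 0.3255, 0.306]
eef_rot: [-3.141, -0.003, 0.001]
wrist_force: [0.6, -0.9, -0.9]
grip_width: 0.0148
```

{"api": "drive_tool", "payload": {"targets": [[0,0,0,0,0,0,1],[0,0,0,0,0,0,1],[0,0,0,0,0,0,1],[0,0,0,0,0,-2,1],[0,0,0,0,0,-5,1]]}}

```text
time: 12.13
eef_pos: [0.4545, 0.3216, 0.2582]
eef_rot: [-3.139, 0.002, -0.007]
wrist_force: [1.2, -0.3, -1.3]
grip_width: 0.015
```

```bash
python3 - <<'E'
from h import *
s=env.state(); print({k:np.round(s[k],4) for k in ['time','eef_pos','eef_rot','wrist_force','grip_width']})
c=[]
for n in ['scene','side']:
    p=capture(n)
    for t in ['brush_grip','brush_tip','pot_floor']:print(n,t,[np.round(q['position'],4).tolist() for q in models.tip_of(t,p)])
    u,v=map(int,proj(p,np.array(p['extrinsics']),(.452,.322,.11)))
    c.append(cv2.resize(p['color'][v-40:v+40,u-32:u+32],None,fx=6,fy=6,interpolation=cv2.INTER_CUBIC))
cv2.imwrite('pics/c3.png',np.hstack(c)[:,:,::-1])
E
```

```text
{'time': np.float64(12.1333), 'eef_pos': array([0.4545, 0.3216, 0.2582]), 'eef_rot': array([-3.1388e+00,  2.4000e-03, -6.6000e-03]), 'wrist_force': array([ 1.1808, -0.2853, -1.3473]), 'grip_width': np.float64(0.015)}
scene brush_grip [[0.4432, 0.4361, 0.1539], [0.4541, 0.3281, 0.2751], [0.3363, 0.3268, 0.1528]]
scene brush_tip [[0.3326, 0.324, 0.0024], [0.4415, 0.4367, 0.0004], [0.4516, 0.3305, 0.1254]]
scene pot_floor [[0.4552, 0.3243, 0.0021]]
side brush_grip [[0.3319, 0.3233, 0.1577], [0.4421, 0.4335, 0.1541], [0.4547, 0.324, 0.276]]
side brush_tip [[0.3325, 0.3214, -0.0034], [0.453, 0.3182, 0.1203]]
side pot_floor [[0.4551, 0.3236, 0.0038]]
```

View pics/c3.png

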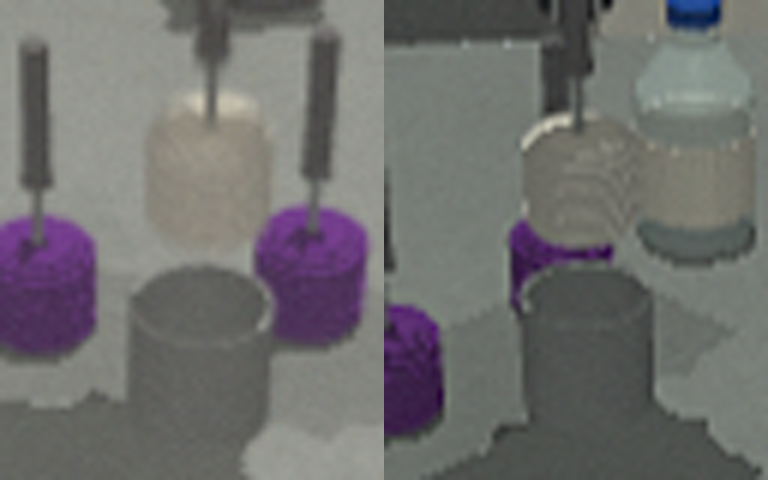

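The crop shows the brush head directly above the pot, in line as it was when first lifted. I'm lowering it in and letting go.

{"api": "drive_tool", "payload": {"targets": [[0,0,0,0,0,-2,1],[0,0,0,0,0,-4.5,1],[0,0,0,0,0,-7,1],[0,0,0,0,0,-9.5,1],[0,0,0,0,0,-10.8,1]]}}

```text
time: 12.95
eef_pos: [0.4527, 0.3217, 0.1466]
eef_rot: [3.141, -0.0, -0.002]
wrist_force: [-0.1, -0.6, -1.1]
grip_width: 0.0148
```

{"api": "drive_tool", "payload": {"targets": [[0,0,0,0,0,-0.3,1],[0,0,0,0,0,-0.5,1],[0,0,0,0,0,-0.5,1],[0,0,0,0,0,-0.5,0.5],[0,0,0,0,0,-0.5,0]]}}

```text
time: 13.37
eef_pos: [0.4536, 0.3224, 0.1446]
eef_rot: [-3.14, -0.0, -0.002]
wrist_force: [-0.5, -0.2, 0.1]
grip_width: 0.0323
```

{"api": "drive_tool", "payload": {"targets": [[0,0,0,0,0,0,-1],[0,0,0,0,0,0,-1],[0,0,0,0,0,0,-1],[0,0,0,0,0,0,-1],[0,0,0,0,0,0,-1]]}}

```text
time: 13.78
eef_pos: [0.453, 0.322, 0.1434]
eef_rot: [-3.142, 0.0, -0.0]
wrist_force: [0.1, 0.5, 0.2]
grip_width: 0.0857
```

{"api": "drive_tool", "payload": {"targets": [[0,0,0,0,0,2,-1],[0,0,0,0,0,5,-1],[0,0,0,0,0,8,-1],[0,0,0,0,0,11,-1],[0,0,0,0,-2,14,-1]]}}

```text
time: 14.2
eef_pos: [0.4526, 0.3036, 0.2843]
eef_rot: [-3.141, -0.003, 0.001]
wrist_force: [1.4, 1.7, -0.0]
grip_width: 0.0853
```

```bash
python3 - <<'E'
from h import *
s=env.state(); print({k:np.round(s[k],4) for k in ['time','eef_pos','eef_rot','wrist_force','grip_width']})
L=[]
for n in ['scene','side','scene','side']:
    p=capture(n)
    for t in ['brush_grip','brush_tip','pot_floor','lid_knob','lid_base','cup_rim','collar_top']:print(n,t,[np.round(q['position'],4).tolist() for q in models.tip_of(t,p)])
    cv2.imwrite(f'pics/{n}3.png',p['color'][:,:,::-1])
E
```

```text
{'time': np.float64(14.2), 'eef_pos': array([0.4526, 0.3036, 0.2843]), 'eef_rot': array([-3.1411e+00, -3.0000e-03,  7.0000e-04]), 'wrist_force': array([ 1.3567,  1.7099, -0.0296]), 'grip_width': np.float64(0.0853)}
scene brush_grip [[0.4426, 0.437, 0.1546], [0.453, 0.3264, 0.159], [0.3344, 0.3258, 0.1516]]
scene brush_tip [[0.334, 0.3243, -0.0006], [0.4493, 0.328, 0.0094], [0.4399, 0.4379, 0.001]]
scene pot_floor [[0.456, 0.3246, 0.004]]
scene lid_knob [[0.4391, -0.3115, 0.0486]]
scene lid_base []
scene cup_rim [[0.5141, -0.0476, 0.1446]]
scene collar_top [[0.5143, -0.0447, 0.1267], [0.73, -0.2068, -0.0025], [0.5128, -0.0458, 0.1416]]
side brush_grip [[0.3303, 0.322, 0.1551], [0.443, 0.4337, 0.1525], [0.4559, 0.3251, 0.1603], [0.5125, -0.0489, 0.0692], [0.4394, -0.3092, -0.0006]]
side brush_tip [[0.33, 0.3227, -0.0018], [0.4544, 0.3221, 0.0032], [0.4426, 0.4393, 0.0019]]
side pot_floor [[0.4549, 0.3245, 0.0062]]
side lid_knob [[0.4475, -0.3084, 0.0449]]
side lid_base [[0.4371, -0.312, 0.0002]]
side cup_rim [[0.5148, -0.0482, 0.1409]]
side collar_top [[0.5142, -0.0511, 0.1238]]
scene 
[... 175 characters left out ...]
.0035]]
scene pot_floor [[0.4529, 0.3227, 0.0032], [0.5113, -0.0479, 0.1434]]
scene lid_knob [[0.4416, -0.3088, 0.0462]]
scene lid_base [[0.442, -0.306, -0.0007], [0.7292, -0.2037, -0.0011]]
scene cup_rim []
scene collar_top [[0.5128, -0.0466, 0.13]]
side brush_grip [[0.3316, 0.3237, 0.1553], [0.4546, 0.3259, 0.1569], [0.4399, 0.434, 0.152]]
side brush_tip [[0.4433, 0.4389, 0.0019], [0.455, 0.3232, 0.005]]
side pot_floor [[0.4544, 0.3193, 0.0061]]
side lid_knob [[0.4472, -0.3089, 0.0482], [0.5146, -0.0504, 0.0702]]
side lid_base [[0.4376, -0.3107, -0.0024], [0.5147, -0.0484, 0.1415]]
side cup_rim [[0.517, -0.0478, 0.1444], [0.7217, -0.2042, 0.0018]]
side collar_top [[0.5126, -0.0511, 0.127]]
```

The brush is back on the pot floor and let go (tip estimates 3–9 mm above the bench, centred). Next I pass over the mill with the wrist camera to fix the cup centre.

{"api": "drive_tool", "payload": {"targets": [[0,0,0,0.5,-4,0.5,-1],[0,0,0,1,-8,1,-1],[0,0,0,1.6,-12,1.5,-1],[0,0,0,2.3,-16,2,-1],[0,0,0,3,-20,2,-1]]}}

```text
time: 16.22
eef_pos: [0.483, 0.1004, 0.3043]
eef_rot: [-3.141, -0.001, -0.002]
wrist_force: [0.8, 0.2, 0.0]
grip_width: 0.0848
```

{"api": "drive_tool", "payload": {"targets": [[0,0,0,0.6,-4,0,-1],[0,0,0,1.3,-8,0,-1],[0,0,0,2,-12,0,-1],[0,0,0,2.6,-16,0,-1],[0,0,0,3.1,-20,0,-1]]}}

```text
time: 16.63
eef_pos: [0.5139, -0.1001, 0.3034]
eef_rot: [3.142, -0.0, 0.001]
wrist_force: [0.8, -0.2, -0.1]
grip_width: 0.0853
```

{"api": "drive_tool", "payload": {"targets": [[0,0,0,0,-3,0,-1],[0,0,0,0,-3,0,-1],[0,0,0,0,-3,0,-1],[0,0,0,0,-3,0,-1],[0,0,0,0,-3,0,-1]]}}

```text
time: 17.05
eef_pos: [0.514, -0.1271, 0.3034]
eef_rot: [-3.141, -0.002, -0.0]
wrist_force: [-0.4, 0.7, -0.1]
grip_width: 0.0855
```

```bash
python3 - <<'E'
from h import *
for i in range(3):
    s=env.state(); p=capture('wrist'); E=wcam(p,s)
    print(np.round(s['time'],2),np.round(s['eef_pos'],4),np.round(s['eef_rot'],4),np.round(E[:3,3],4))
    print([np.round(q['position'],4).tolist() for t in ['cup_rim','collar_top'] for q in models.tip_of(t,p)[:1]], proj(p,E,(.514,-.049,.14)))
cv2.imwrite('pics/w3.png',p['color'][:,:,::-1])
E
```

```text
17.05 [ 0.514  -0.1271  0.3034] [-3.1415e+00 -1.7000e-03 -2.0000e-04] [ 0.5136 -0.0474  0.4461]
[[0.5082, -0.049, 0.1388]] [319.64438484 109.28956961]
17.2 [ 0.5141 -0.127   0.3035] [-3.1416e+00 -2.4000e-03 -4.0000e-04] [ 0.5136 -0.0473  0.4461]
[[0.5075, -0.0502, 0.1417], [0.5106, -0.0455, 0.1427]] [319.60716168 109.29746216]
17.35 [ 0.514  -0.1275  0.3034] [3.1415e+00 1.4000e-03 3.0000e-04] [ 0.5136 -0.0478  0.446 ]
[[0.5095, -0.0499, 0.1356]] [319.59203933 108.84114633]
```

View pics/w3.png

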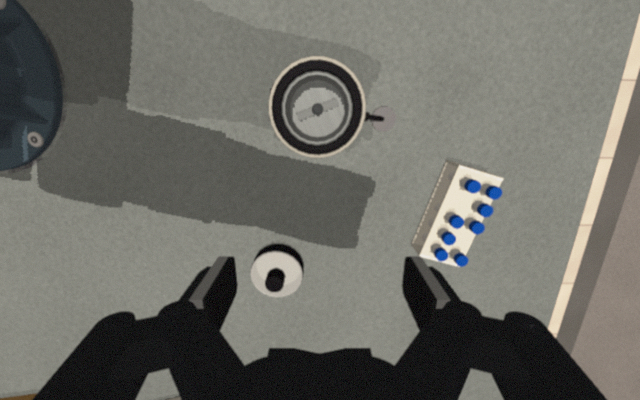

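The wrist picture shows the mill's mouth at about (317,105) and the lid at (277,270), with its knob at (275,280). I'm fitting the black collar's circle for a finer cup centre.

```bash
cat >> h.py <<'E'
def fitcircle(p,E,cont,z):
    P=np.array([unproj(p,E,c,z)[:2] for c in cont.reshape(-1,2)])
    A=np.c_[2*P,np.ones(len(P))]; s=np.linalg.lstsq(A,(P**2).sum(1),rcond=None)[0]
    r=np.sqrt(s[2]+s[0]**2+s[1]**2); res=np.linalg.norm(P-s[:2],axis=1)-r
    k=abs(res)<2*np.median(abs(res))+1e-4; s=np.linalg.lstsq(A[k],(P[k]**2).sum(1),rcond=None)[0]
    return s[:2],np.sqrt(s[2]+s[0]**2+s[1]**2),np.std(res[k])
E
python3 - <<'E'
from h import *
s=env.state(); p=capture('wrist'); E=wcam(p,s)
g=cv2.cvtColor(p['color'],cv2.COLOR_RGB2GRAY); m=np.zeros_like(g); m[40:175,255:380]=1
b=((g<45)&(m>0)).astype(np.uint8)
cs,h=cv2.findContours(b,cv2.RETR_CCOMP,cv2.CHAIN_APPROX_NONE)
for c,hh in zip(cs,h[0]):
    if len(c)>80:
        z=.128 if hh[3]<0 else .128
        print('outer' if hh[3]<0 else 'hole',len(c),cv2.boundingRect(c),[np.round(np.r_[fitcircle(p,E,c,zz)[0],fitcircle(p,E,c,zz)[1:]],4) for zz in (.128,.14)])
print(np.unique(g[100,262:372]), g[100,262:372].tolist())
E
```

```text
outer 256 (273, 61, 88, 92) [array([ 5.108e-01, -4.900e-02,  4.560e-02,  3.000e-04]), array([ 5.109e-01, -4.890e-02,  4.390e-02,  2.000e-04])]
hole 213 (280, 69, 74, 78) [array([ 5.108e-01, -4.920e-02,  3.830e-02,  3.000e-04]), array([ 5.109e-01, -4.920e-02,  3.680e-02,  3.000e-04])]
[ 23  27  29  31  32  34  35  37  38  41  43  67  68  70  72  74  78  82
  83  84  88  91  92  94  96 100 114 115 118 119 120 128 130 132 133 135
 139 140 141 143 145 146 148 149 151 152 158 159 160 161 162 163 164 165
 170 175 180 188 192] [115, 118, 118, 119, 120, 120, 132, 170, 192, 175, 100, 37, 29, 27, 29, 35, 38, 32, 23, 38, 82, 114, 143, 133, 96, 74, 68, 70, 72, 83, 84, 91, 92, 115, 146, 159, 161, 161, 163, 162, 162, 162, 162, 163, 158, 158, 160, 164, 164, 164, 158, 162, 160, 161, 164, 160, 161, 159, 161, 159, 159, 164, 165, 159, 151, 143, 149, 145, 141, 140, 141, 145, 145, 146, 145, 151, 161, 160, 143, 118, 92, 78, 70, 67, 74, 94, 130, 146, 128, 88, 41, 27, 34, 32, 31, 32, 31, 34, 43, 91, 148, 188, 180, 152, 132, 135, 140, 140, 139, 141]
```

{"api": "drive_tool", "payload": {"targets": [[0,0,0,-1,-3.5,-1,-1],[0,0,0,-2,-7,-2,-1],[0,0,0,-3,-10.5,-3,-1],[0,0,0,-4,-14,-4,-1],[0,0,0,-5,-17.5,-5,-1]]}}

```text
time: 17.97
eef_pos: [0.4632, -0.3045, 0.2529]
eef_rot: [3.141, 0.0, 0.0]
wrist_force: [0.5, -0.4, 0.3]
grip_width: 0.0851
```

{"api": "drive_tool", "payload": {"targets": [[0,0,0,-1,-3.5,-1,-1],[0,0,0,-2,-7,-2,-1],[0,0,0,-2.2,-8.5,-2,-1],[0,0,0,-2.2,-8.5,-2,-1],[0,0,0,-2.2,-8.5,-2,-1]]}}

```text
time: 18.38
eef_pos: [0.4416, -0.3886, 0.2329]
eef_rot: [-3.141, 0.003, 0.001]
wrist_force: [-0.2, 0.3, 0.7]
grip_width: 0.0856
```

```bash
python3 - <<'E'
from h import *
for i in range(2):
    s=env.state(); p=capture('wrist'); E=wcam(p,s)
    print(np.round(s['time'],2),np.round(s['eef_pos'],4),np.round(s['eef_rot'],4),np.round(E[:3,3],4))
u,v=map(int,proj(p,E,(.442,-.31,.058))); print(u,v,[np.round(q['position'],4).tolist() for q in models.tip_of('lid_knob',p)])
g=cv2.cvtColor(p['color'],cv2.COLOR_RGB2GRAY); m=np.zeros_like(g); y0=max(v-70,0); m[y0:v+75,u-70:u+70]=1
b=((g<50)&(m>0)).astype(np.uint8)
cs,h=cv2.findContours(b,cv2.RETR_CCOMP,cv2.CHAIN_APPROX_NONE)
for c,hh in zip(cs,h[0]):
    if len(c)>40:
        print('outer' if hh[3]<0 else 'hole',len(c),cv2.boundingRect(c),[np.round(np.r_[fitcircle(p,E,c,zz)[0],fitcircle(p,E,c,zz)[1:]],4) for zz in (.058,.03)])
cv2.imwrite('pics/w4.png',cv2.resize(p['color'][y0:v+90,u-110:u+110],None,fx=3.5,fy=3.5)[:,:,::-1])
E
```

```text
18.38 [ 0.4416 -0.3886  0.2329] [-3.141e+00  2.500e-03  7.000e-04] [ 0.4415 -0.3089  0.3756]
18.43 [ 0.442  -0.3878  0.2333] [-3.1413e+00  7.0000e-04  0.0000e+00] [ 0.4417 -0.3082  0.3759]
319 109 [[0.4424, -0.3123, 0.0475]]
outer 72 (308, 96, 26, 26) [array([ 4.427e-01, -3.093e-01,  1.270e-02,  2.000e-04]), array([ 4.428e-01, -3.094e-01,  1.390e-02,  3.000e-04])]
```

View pics/w4.png

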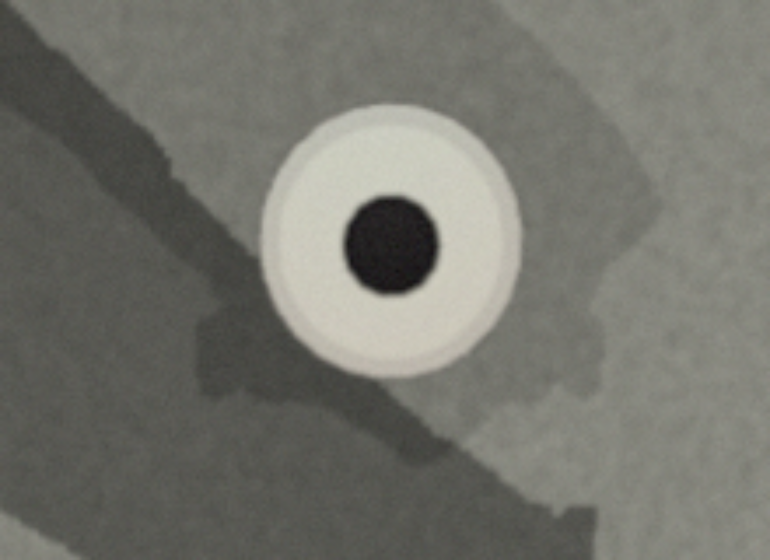

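The crop shows the lid from above. Its knob (black, centre (391,245) of the crop) comes out at (0.4427, -0.3093). I'm going to grip it.

{"api": "drive_tool", "payload": {"targets": [[0,0,0,0.1,3,-3,-1],[0,0,0,0.1,6,-6,-1],[0,0,0,0.1,7.9,-9,-1],[0,0,0,0.1,7.9,-12,-1],[0,0,0,0.1,7.9,-14,-1]]}}

```text
time: 18.95
eef_pos: [0.4426, -0.3063, 0.0914]
eef_rot: [-3.141, -0.005, 0.002]
wrist_force: [0.3, 0.0, -0.6]
grip_width: 0.0856
```

{"api": "drive_tool", "payload": {"targets": [[0,0,0,0,0,-2,-1],[0,0,0,0,0,-4,-1],[0,0,0,0,0,-5.2,-1],[0,0,0,0,0,-5.9,-1],[0,0,0,0,0,-5.9,-0.5]]}}

```text
time: 19.37
eef_pos: [0.4427, -0.3079, 0.0334]
eef_rot: [-3.141, -0.002, 0.002]
wrist_force: [-1.1, -0.1, 0.0]
grip_width: 0.0756
```

{"api": "drive_tool", "payload": {"targets": [[0,0,0,0,0,0,0],[0,0,0,0,0,0,1],[0,0,0,0,0,0,1],[0,0,0,0,0,0,1],[0,0,0,0,0,0,1]], "newtons": 80}}

```text
time: 19.78
eef_pos: [0.4435, -0.3093, 0.0355]
eef_rot: [3.141, 0.0, 0.002]
wrist_force: [-2.1, 2.4, 13.1]
grip_width: 0.0276
```

{"api": "drive_tool", "payload": {"targets": [[0,0,0,0,0,2,1],[0,0,0,0,0,6,1],[0,0,0,0,0,10,1],[0,0,0,0,0,14,1],[0,0,0,0,0,17,1]]}}

```text
time: 20.2
eef_pos: [0.4432, -0.3092, 0.2082]
eef_rot: [3.14, -0.0, 0.004]
wrist_force: [1.1, 0.2, -1.2]
grip_width: 0.0274
```

{"api": "drive_tool", "payload": {"targets": [[0,0,0,1,3.5,0,1],[0,0,0,2,7,0,1],[0,0,0,3,10.5,0,1],[0,0,0,4,14,0,1],[0,0,0,5,17.5,0,1]]}}

```text
time: 20.62
eef_pos: [0.4931, -0.1325, 0.2049]
eef_rot: [3.141, -0.001, 0.001]
wrist_force: [1.1, -0.4, -1.8]
grip_width: 0.0279
```

{"api": "drive_tool", "payload": {"targets": [[0,0,0,0.8,3.5,0,1],[0,0,0,1.5,6,0,1],[0,0,0,2,8.2,0,1],[0,0,0,2,8.5,0,1],[0,0,0,2,8.5,0,1]]}}

```text
time: 21.03
eef_pos: [0.5131, -0.0479, 0.2046]
eef_rot: [3.142, 0.003, 0.001]
wrist_force: [-0.7, -0.2, -0.1]
grip_width: 0.0275
```

{"api": "drive_tool", "payload": {"targets": [[0,0,0,0,0,0,1],[0,0,0,0,0,0,1],[0,0,0,0,0,-1,1],[0,0,0,0,0,-1.5,1],[0,0,0,0,0,-1.5,1]]}}

```text
time: 21.45
eef_pos: [0.5121, -0.0495, 0.1877]
eef_rot: [-3.141, 0.002, 0.003]
wrist_force: [-0.3, -0.1, -1.1]
grip_width: 0.0274
```

```bash
python3 - <<'E'
from h import *
s=env.state(); print({k:np.round(s[k],4) for k in ['time','eef_pos','eef_rot','wrist_force','grip_width']})
c=[]
for n in ['scene','side','scene','side']:
    p=capture(n); E=np.array(p['extrinsics'])
    for t in ['lid_knob','lid_base','cup_rim','collar_top']:print(n,t,[np.round(q['position'],4).tolist() for q in models.tip_of(t,p)])
    u,v=map(int,proj(p,E,(.5135,-.049,.15)))
    c.append(cv2.resize(p['color'][v-50:v+50,u-40:u+40],None,fx=5,fy=5,interpolation=cv2.INTER_CUBIC))
    print('crop origin',u-40,v-50)
    for z in (.128,.175): print(z,[((proj(p,E,(.5135+dx,-.049+dy,z))-[u-40,v-50])*5).round(1).tolist() for dx,dy in ((0,0),(.003,0),(0,.003))])
cv2.imwrite('pics/c5.png',np.hstack(c[:2])[:,:,::-1])
E
```

```text
{'time': np.float64(21.45), 'eef_pos': array([ 0.5121, -0.0495,  0.1877]), 'eef_rot': array([-3.1414e+00,  1.6000e-03,  3.5000e-03]), 'wrist_force': array([-0.3307, -0.0792, -1.1185]), 'grip_width': np.float64(0.0274)}
scene lid_knob [[0.5109, -0.0494, 0.1975]]
scene lid_base [[0.51, -0.0505, 0.1533]]
scene cup_rim [[0.5112, -0.0466, 0.1446]]
scene collar_top [[0.5132, -0.0473, 0.1277]]
crop origin 213 168
0.128 [[208.5, 284.4], [212.3, 287.2], [212.9, 281.4]]
0.175 [[198.8, 216.6], [202.7, 219.4], [203.4, 213.6]]
side lid_knob [[0.5153, -0.0499, 0.1992], [0.7245, -0.2035, 0.0008]]
side lid_base [[0.5129, -0.0465, 0.1526], [0.7249, -0.2045, -0.0037]]
side cup_rim [[0.5121, -0.0489, 0.1405]]
side collar_top [[0.5153, -0.0492, 0.1249]]
crop origin 284 168
0.128 [[202.3, 282.6], [207.5, 282.4], [201.9, 279.6]]
0.175 [[202.3, 215.1], [207.6, 214.8], [201.9, 212.1]]
scene lid_knob [[0.5091, -0.0491, 0.2005]]
scene lid_base []
scene cup_rim [[0.515, -0.0493, 0.1408]]
scene collar_top [[0.5126, -0.0481, 0.1296], [0.512, -0.0477, 0.1551]]
crop origin 213 168
0.128 [[208.5, 284.4], [212.3, 287.2], [212.9, 281.4]]
0.175 [[198.8, 216.6], [202.7, 219.4], [203.4, 213.6]]
side lid_knob [[0.5126, -0.0498, 0.1246]]
side lid_base [[0.5093, -0.0458, 0.1545]]
side cup_rim [[0.5136, -0.0462, 0.142], [0.5128, -0.0494, 0.1217]]
side collar_top [[0.5122, -0.0504, 0.1228]]
crop origin 284 168
0.128 [[202.3, 282.6], [207.5, 282.4], [201.9, 279.6]]
0.175 [[202.3, 215.1], [207.6, 214.8], [201.9, 212.1]]
```

View pics/c5.png

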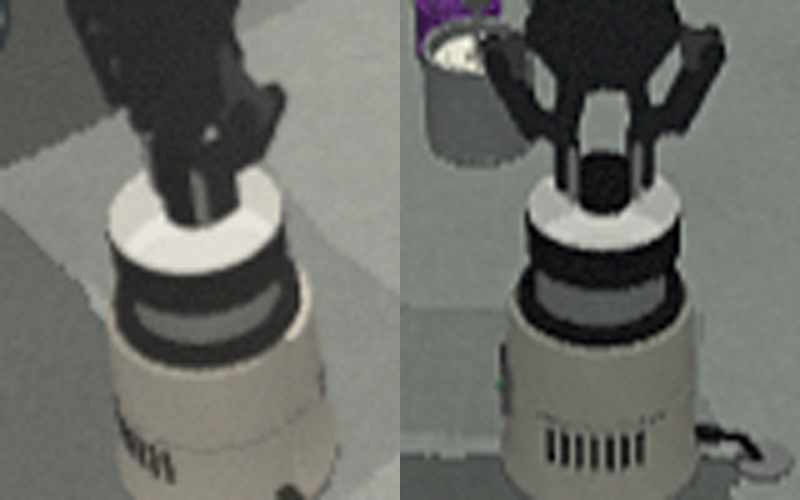

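The side view shows the lid about 2 mm to +x of the collar (lid centre at 604, collar at 600 in the crop). That agrees with the wrist fit of x = 0.511, so I'm correcting by -1.5 mm and lowering carefully.

{"api": "drive_tool", "payload": {"targets": [[0,0,0,-0.15,0,0,1],[0,0,0,-0.15,0,-0.5,1],[0,0,0,-0.15,0,-1,1],[0,0,0,-0.15,0,-1.4,1],[0,0,0,-0.15,0,-1.4,1]]}}

```text
time: 22.87
eef_pos: [0.5109, -0.0489, 0.1741]
eef_rot: [-3.141, 0.0, 0.002]
wrist_force: [-0.6, -0.3, -0.8]
grip_width: 0.0278
```

{"api": "drive_tool", "payload": {"targets": [[0,0,0,0,0,-0.2,1],[0,0,0,0,0,-0.4,1],[0,0,0,0,0,-0.6,1],[0,0,0,0,0,-0.8,1],[0,0,0,0,0,-0.8,1]]}}

```text
time: 23.28
eef_pos: [0.5113, -0.049, 0.1669]
eef_rot: [-3.142, 0.0, 0.001]
wrist_force: [-0.3, -0.9, -1.5]
grip_width: 0.0272
```

{"api": "drive_tool", "payload": {"targets": [[0,0,0,0,0,0,1],[0,0,0,0,0,0,1],[0,0,0,0,0,0,1],[0,0,0,0,0,0,1],[0,0,0,0,0,0,1]]}}

```text
time: 23.7
eef_pos: [0.5115, -0.049, 0.1674]
eef_rot: [3.142, 0.0, 0.0]
wrist_force: [-0.2, -0.4, -0.6]
grip_width: 0.0275
```

{"api": "drive_tool", "payload": {"targets": [[0,0,0,0,0,-0.2,1],[0,0,0,0,0,-0.4,1],[0,0,0,0,0,-0.6,1],[0,0,0,0,0,-0.6,1],[0,0,0,0,0,-0.6,1]]}}

```text
time: 24.12
eef_pos: [0.5116, -0.049, 0.1614]
eef_rot: [-3.142, -0.0, -0.0]
wrist_force: [-0.2, 0.4, 2.4]
grip_width: 0.0276
```

```bash
python3 - <<'E'
from h import *
F=[];P=[]
for i in range(8):
    s=env.state(); F.append(s['wrist_force']); P.append(s['eef_pos']); capture('side')
print(s['time'],np.mean(F,0),np.std(F,0),np.mean(P,0),np.round(s['ft_torque'],2))
E
```

```text
24.4667 [0.19919737 0.34626783 2.69622018] [0.68505126 0.27359263 0.40435267] [ 0.51157762 -0.04899782  0.16143616] [ 0.06 -0.13  0.06]
```

The collar has been reached: about 3.6 N, lid weight included, at TCP z 0.1614. I'm pressing about 5.5 mm further.

{"api": "drive_tool", "payload": {"targets": [[0,0,0,0,0,-0.15,1],[0,0,0,0,0,-0.3,1],[0,0,0,0,0,-0.45,1],[0,0,0,0,0,-0.55,1],[0,0,0,0,0,-0.55,1]]}}

```text
time: 24.93
eef_pos: [0.5116, -0.049, 0.1557]
eef_rot: [-3.142, -0.0, -0.0]
wrist_force: [-1.2, 0.5, 6.4]
grip_width: 0.0278
```

{"api": "drive_tool", "payload": {"targets": [[0,0,0,0,0,0,1],[0,0,0,0,0,0,1],[0,0,0,0,0,0,1],[0,0,0,0,0,0,1],[0,0,0,0,0,0,1]]}}

```text
time: 25.35
eef_pos: [0.5116, -0.049, 0.1559]
eef_rot: [3.142, -0.0, 0.001]
wrist_force: [-0.2, 1.1, 6.8]
grip_width: 0.0275
```

```bash
python3 - <<'E'
from h import *
F=[];P=[];c=[]
for i in range(12):
    s=env.state(); F.append(s['wrist_force']); P.append(s['eef_pos']); p=capture(['scene','side'][i%2])
    if i>9:
        u,v=map(int,proj(p,np.array(p['extrinsics']),(.511,-.049,.15)))
        c.append(cv2.resize(p['color'][v-50:v+50,u-40:u+40],None,fx=5,fy=5,interpolation=cv2.INTER_CUBIC))
        for t in ['lid_base','cup_rim','brush_tip','pot_floor']: print(t,[np.round(q['position'],4).tolist() for q in models.tip_of(t,p)])
print(s['time'],np.mean(F,0),np.std(F,0),np.mean(P,0),np.round(s['eef_rot'],4),np.round(s['ft_torque'],2),s['grip_width'])
cv2.imwrite('pics/c6.png',np.hstack(c)[:,:,::-1])
E
```

```text
lid_base [[0.5101, -0.0479, 0.1193]]
cup_rim []
brush_tip [[0.45, 0.3298, 0.0069], [0.4417, 0.4365, 0.0038], [0.3338, 0.3219, 0.0005]]
pot_floor [[0.4499, 0.3216, 0.0045]]
lid_base [[0.5082, -0.052, 0.1217]]
cup_rim [[0.5148, -0.05, 0.1418], [0.7612, 0.1556, 0.0002]]
brush_tip [[0.4437, 0.439, 0.0013], [0.3323, 0.3224, -0.0004], [0.4531, 0.3234, 0.0042], [0.5122, -0.0488, 0.0671]]
pot_floor [[0.4514, 0.3205, 0.0058], [0.7602, 0.1521, -0.0034], [0.5104, -0.0466, 0.1212]]
26.1 [-0.74850871  0.52723811  6.64347491] [0.48214056 0.48579293 0.44103727] [ 0.51159252 -0.04900036  0.15588749] [ 3.1416e+00 -0.0000e+00  5.0000e-04] [0.13 0.05 0.04] 0.02753716796869731
```

View pics/c6.png

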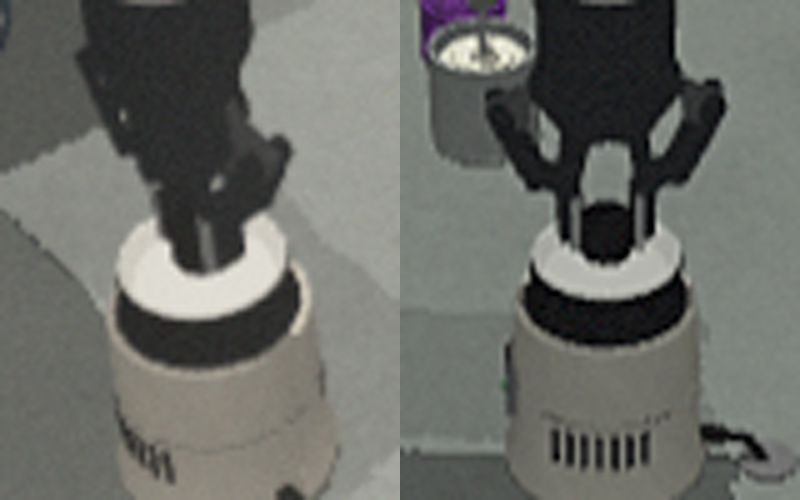

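The crop shows the lid level and centred (lid and collar both at about 606), with the skirt seated over the rim. The brush stands in its pot at (480,50). The force of about 7.5 N, lid weight included, matches about 6 mm of travel. I'm handing in.

```bash
python3 -c "
from station import env
print(env.finish_job()); s=env.state(); print(s['time'],s['wrist_force'],s['eef_pos'])"
```

```text
the job is handed in; nothing more can be done
None
the job is handed in; nothing more can be done
```

I finished the job and handed it in at about 26 s of the 67 s allowed; the system gives no verdict.

- **Brush:** I took the white brush from the steel pot and left the two purple look-alikes alone. I made three strokes in the cup, from about 17 mm to about 65 mm above its floor. I then stood the brush back in the pot and let go. The last side view put its tip within about 3 mm of the pot's centre and on the floor; the scene camera put it about 8 mm off, still within the 12 mm limit.
- **Lid:** It is gripped at 80 N, seated over the cup's rim and held pressed. The last check read 6.6 N at the wrist plus about 0.9 N of lid weight. That 7.5 N fits about 6 mm of collar travel, as does the 6.1 mm drop since touching the collar. The tool is vertical, and the lid looked level and centred in the final picture.
- **Disagreement between cameras:** The scene and side cameras put the cup about 3 mm further in +x than the wrist camera did. I followed the wrist camera, the side view with the lid over the cup agreed, and the lid went on with no sideways force beyond noise.
- **Bottle, jar and rack:** I never touched them, but I did not measure their final positions separately.

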